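# Set the length stop on the workbench

### The job

Get the length stop ready: lift the yellow canister by its handle off the steel rest in front of the telescoping arm and set it down upright, wholly on the round blue mat, without dropping it. Then squeeze the black grip of the arm so that its green lock button is pressed in, pull the arm out against its return spring until its pointer stands at the red marker on the rule (within the marker's width), and finish holding it there with the button still squeezed; do not let go. Do not tip the canister over or disturb the other things on the bench.

Things in the scene. Friction and masses are not known exactly. Their poses are not given: they have to be found in the camera images.
- stop: Length stop fixed to the bench: base plate 145 x 430 x 10 mm, blue housing tube 40 x 40 mm (y -240 to -50, top at 105 mm), steel rest, rule (x 60 to 95, y -80 to 160, top at 42 mm, ticks every 10 mm). Origin: on the bench, under the grip's middle when the arm is fully in. z up, y = direction in which the arm slides out, x = from the arm towards the rule.
- rest_top (a point): Centre of the top of the steel rest (80 x 84 mm plate, 40 mm above the bench), at y = +115 mm of the stop, in the arm's way once it carries the canister. It has the stop's axes.
- slide_arm (a joint): How far the arm is pulled out, m: 0 fully in (at the start), at most 0.150. A spring draws it back with 5 N at 0 rising to 8 N at 0.150. Latched when fully in: it comes out only while the lock button is pressed in by more than about 4 mm. Beyond 20 mm the latch no longer acts, but the spring pulls the arm back if let go.
- grip (a point): Black grip block at the arm's outer end, 30 (x) x 56 (y) x 50 (z) mm, this point at its centre, 85 mm above the bench; axes as the stop's; moves with the arm. With the button standing out on its +x face it is 37 mm across, 31 mm squeezed: grasp from above across x. A steel face 44 mm wide closes its outer end (y 28 to 34 mm). The pointer bar (top 34 mm below the centre) sticks out on the +x side.
- lock (a joint): How far the green lock button is pressed in, m: 0 out, 0.006 fully in. It is 30 x 32 mm, in the middle of the grip's +x face, moves along -x, springs back; 4 N starts it, 7 N presses it fully in.
- pointer (a point): Tip of the arm's pointer, just above the rule: 72 mm along +x from the grip's centre and 38 mm below it. Moves with the arm.
- marker: Red marker clipped on the rule, fixed, 16 x 10 x 12 mm (10 mm along the rule, the stop's y). Origin at its middle, level with the rule's top; same axes as the stop. The pointer is at the mark when its tip has the same y, in the stop's axes, as this origin: 60 to 130 mm out from the start.
- canister: Closed yellow canister, 76 mm across, 90 mm high, 0.3 to 0.55 kg, standing on the rest at the start. Origin: centre of its underside; z up; handle runs along its x axis.
- handle (a point): Middle of the canister's black handle bar: 74 mm long along the canister's x, 16 mm wide (y), 14 mm high, 133 mm above the underside. 36 mm of free height below it over the lid; two uprights hold it 30 mm either side of the middle.
- mat: Round blue mat with black middle, fixed flat on the bench, 140 mm across, 6 mm thick; origin at the centre of its underside.
- tray: Bystander: grey parts tray 110 x 110 x 35 mm; origin centre of underside.
- mug: Bystander: white mug, 80 mm across, 90 mm high; origin centre of underside.
- screwdriver: Bystander: screwdriver lying on the bench.
- blank: Bystander: small aluminium block 50 x 25 x 25 mm; origin centre of underside.
- jar: Bystander: jar 60 mm across, 80 mm high; origin centre of underside.
- wrench: Bystander: wrench lying on the bench.
- hammer: Bystander: hammer lying on the bench.
Not all that is in view belongs to the job. Several things have the shape of the canister; the one meant has the colours described above.

How it is judged:
By the outcome, as a careful person would: the job done as asked, in the order asked, and still so for the second after the job is handed in, while the arm keeps its last pose, push and grip.
It also fails if it takes over 53 s, if anything falls off the work surface, if the arm or the gripper's body presses on something with over 40 N, if the wrist force passes 120 N, or if a joint passes its speed limit or range.

### The arm

A 6-joint arm with a two-finger parallel gripper is mounted at the origin on the work surface. World frame = base frame: x ahead of the robot, y to its left, z up, the work surface at z = 0. Lengths are in m, angles in rad, forces in N, time in s.
With the tool pointing down it reaches from about 0.3 to 0.875 m from the base axis. Payload 6.4 kg.
Tool frame: the origin (TCP) lies midway between the tips of the shut fingers; the grasp point (between the pads) lies 19 mm behind it; z points along the fingers, y is the direction in which the jaws open and shut (so a half turn about z gives the same grasp; the last joint's range is limited). The gripper opens to 85 mm and grips with 20 to 120 N. Pads are 22 mm wide; open, the fingers measure 114 mm over their backs; the gripper's body (76 mm by 85 mm) begins 54 mm behind the grasp point. The pads swing forward as they close: fully open they stand 13 mm farther back than shut.
Start: joints at [-1.428, 0.181, 1.607, -0, 1.354, -0.206], TCP at [0.197, -0.54, 0.201] pointing down, gripper open.
Joint ranges: [-2.99, 2.99], [-0.89, 2.07], [0.3, 2.58], [-1.14, 4.28], [0, 2.63], [-3.12, 3.12]. Speed limits (rad/s): [2.57, 2.57, 3.01, 3.14, 3.14, 3.14].

### API

Orientations are given as a unit quaternion [w, x, y, z].
In Python, from bench import ctrl, optics, ticket gives the robot as it stands. The module is installed in compiled form; this text tells all that it offers.
- The arm moves only by the tool step_arm, never from a script. Its argument "targets" is text: rows parted by semicolons, each of 6 numbers parted by spaces: the shift along the tool's x, y, z in mm, then the turn, a rotation vector about the tool's x, y, z in rad. In form: dx dy dz rx ry rz; .... A call has 1 to 8 rows; each row is the pose to reach, as a shift and turn from the pose commanded when the call began, along the tool's axes at that moment; what a row does not reach only later rows make up. A row lasts 1/8 s, in which the tool goes at most 62.5 mm and 10.7 degrees, less where a joint would pass 70% of its speed; a pose out of reach is approached as far as the arm can. A call with a gripper value outside its range is refused whole. "grip" is the opening in per cent of the stroke, from 0 (shut) to 100 (fully open), set as the call begins (left out, the last holds). The fingers move at their own pace and stop on an object; the grip force is fixed at half the most. Time passes only in rows, so rows that repeat a pose let the fingers close. It gives the time, the measured TCP pose, the force and the opening at its end, in the units of the state.
- ctrl.get_obs(): the state, without advancing time (a new reading comes with each control period).
- optics.camera(name): name is "scene" or "top"; returns a dict with "image" (400x640x3 uint8, red, green, blue), "mtx" (3x3 intrinsics, pixels), "xyz" and "orientation" of the camera in the world. Camera axes: x right, y up, looking along -z (the intrinsics and any distortion apply to the point x, -y, -z); pixel columns grow to the right and rows downward; lengths in m; the calibration is good to about 2 mm. A picture is of the moment at which its call begins. There is no depth.
- ticket.hand_in(): hands the job in, once; it reports no verdict.
The state is a dict: "time_s": time; "q": joint angles; "dq": joint speeds; "joint_efforts": joint torques, N m; "eef_pos": TCP position; "eef_rot": TCP orientation; "wrist_force": force on the tool from outside, world axes, zero at the start; "torque": the same for the moment, N m; "opening": opening from 0.0 (shut) to 1.0 (fully open).
Only numpy, scipy, OpenCV 4.12 (cv2) and the standard library are available. Lean on these libraries where they do the work, as an engineer would, in place of code of your own. Each camera call takes 0.05 s, during which the arm holds its last target.

## Working session

There is one attempt and no reset: what is moved stays moved. The work goes in short steps, Python scripts to look and compute and a tool call to move; the robot and the scene stay as the last step left them, time stands still between calls to the robot, and variables do not carry over. Pictures are saved under pics/ and viewed, and the job is handed in when it is done.

Besides the shell and the picture viewer there is one more tool, called after "Emit:" by a JSON object that holds its "fn" and its "kwargs", one argument or row to a line. step_arm: Moves the arm, as the interface text tells. Its arguments: {"type":"object","properties":{"targets":{"type":"string"},"grip":{"type":"number"}},"required":["targets"]}

```bash
mkdir -p pics
python3 - <<'E'
from bench import ctrl, optics
import cv2, numpy as np, pickle
o=ctrl.get_obs(); print({k:np.round(v,4) for k,v in o.items()})
for n in("scene","top"):
    c=optics.camera(n); cv2.imwrite(f"pics/{n}0.png",c["image"][:,:,::-1]); print(n,c["mtx"],c["xyz"],c["orientation"],c.keys())
    pickle.dump(c,open(f"{n}0.pkl","wb"))
E
```

```text
{'time_s': np.float64(0.0), 'q': array([-1.4283,  0.1815,  1.608 ,  0.    ,  1.3538, -0.2063]), 'dq': array([-0.0005,  0.001 , -0.0001, -0.0005, -0.0003,  0.0018]), 'joint_efforts': array([-7.00000e-04, -4.44867e+01, -3.51334e+01, -3.00000e-04,
        8.90000e-03,  0.00000e+00]), 'eef_pos': array([ 0.1965, -0.5398,  0.1998]), 'eef_rot': array([-9.000e-04,  9.848e-01,  1.735e-01,  0.000e+00]), 'wrist_force': array([-0.4401,  0.2133, -0.1133]), 'torque': array([0.0066, 0.0199, 0.0122]), 'opening': np.float64(0.9997)}
scene [[385.71247602   0.         318.81982628]
 [  0.         385.71247602 200.84596849]
 [  0.           0.           1.        ]] [1.25011545 0.54260313 0.90557841] [0.40140697 0.18464426 0.3588434  0.82219849] dict_keys(['image', 'mtx', 'xyz', 'orientation'])
top [[515.70589347   0.         323.79957532]
 [  0.         515.70589347 201.75336445]
 [  0.           0.           1.        ]] [0.47337274 0.02200656 1.51485261] [-0.70082984 -0.01836657  0.02324179  0.71271314] dict_keys(['image', 'mtx', 'xyz', 'orientation'])
```

View pics/scene0.png

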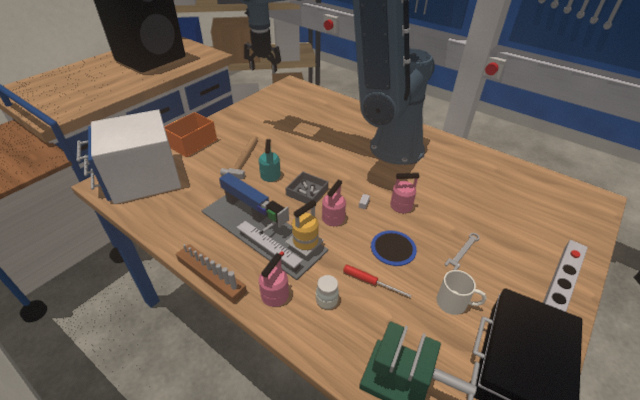

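View pics/top0.png

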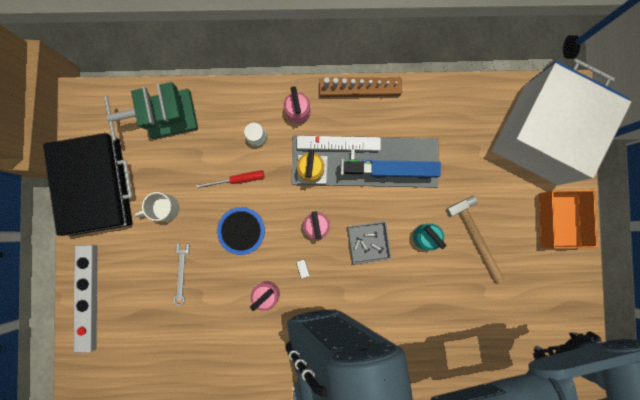

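The scene shows the stop at (265,220), with the canister at (305,232) and the mat at (393,248). In the top view the canister is at (310,168), the mat at (241,231), the red marker at about (317,140), and the blue housing at about (400,169). I'll zoom in and measure.

```bash
cat > h.py <<'E'
import numpy as np, cv2, pickle
from scipy.spatial.transform import Rotation as R
def rot(q): return R.from_quat([q[1],q[2],q[3],q[0]]).as_matrix()
def ray(c,u,v):
    K=c["mtx"]; d=np.array([(u-K[0,2])/K[0,0],-(v-K[1,2])/K[1,1],-1.]); return rot(c["orientation"])@d
def onplane(c,u,v,z):
    d=ray(c,u,v); p=np.array(c["xyz"]); return p+d*(z-p[2])/d[2]
def proj(c,P):
    p=rot(c["orientation"]).T@(np.array(P)-c["xyz"]); K=c["mtx"]
    return K[0,0]*p[0]/-p[2]+K[0,2], K[1,2]-K[1,1]*p[1]/-p[2]
def tri(c1,uv1,c2,uv2):
    A=np.zeros((3,3));b=np.zeros(3)
    for c,uv in((c1,uv1),(c2,uv2)):
        d=ray(c,*uv);d/=np.linalg.norm(d);M=np.eye(3)-np.outer(d,d);A+=M;b+=M@np.array(c["xyz"])
    p=np.linalg.solve(A,b)
    e=[np.linalg.norm(np.cross(ray(c,*uv)/np.linalg.norm(ray(c,*uv)),p-c["xyz"])) for c,uv in((c1,uv1),(c2,uv2))]
    return p,e
def crop(c,x0,y0,x1,y1,f,name):
    im=cv2.resize(c["image"][y0:y1,x0:x1,::-1],None,fx=f,fy=f,interpolation=cv2.INTER_CUBIC)
    cv2.imwrite("pics/"+name,im)
def load(n): return pickle.load(open(n+".pkl","rb"))
def snap(n,tag):
    from bench import optics
    c=optics.camera(n); pickle.dump(c,open(n+tag+".pkl","wb")); return c
def mask(c,lo,hi,box=None):
    h=cv2.cvtColor(c["image"],cv2.COLOR_RGB2HSV); m=cv2.inRange(h,np.array(lo),np.array(hi))
    if box:
        z=np.zeros_like(m);x0,y0,x1,y1=box;z[y0:y1,x0:x1]=m[y0:y1,x0:x1];m=z
    return m
E
python3 - <<'E'
from h import *
t=load("top0");s=load("scene0")
crop(t,280,120,450,200,4.5,"t1.png"); crop(s,190,160,340,280,5,"s1.png")
E
```

```text
(no output)
```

View pics/t1.png

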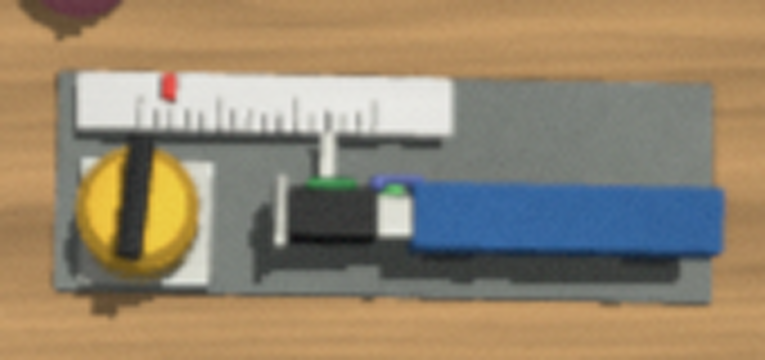

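View pics/s1.png

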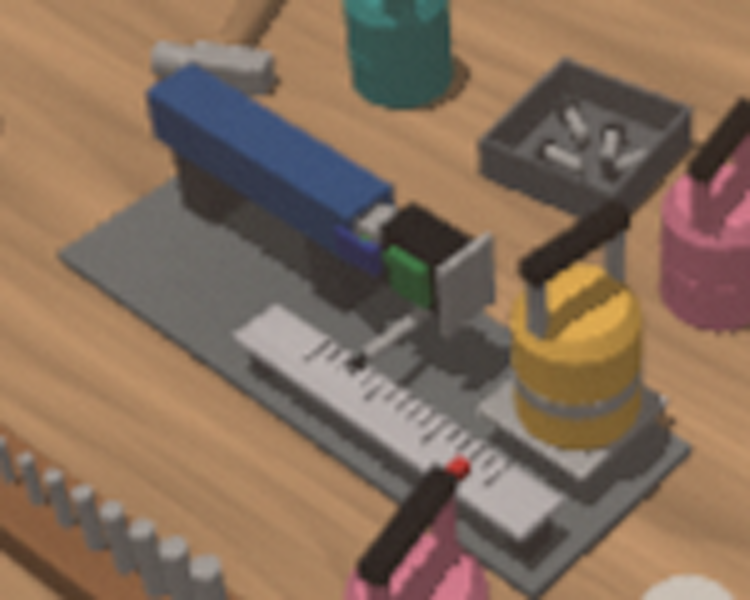

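Run:
```python
from h import *
t=load("top0");s=load("scene0")
def big(m):
    cs,_=cv2.findContours(m,cv2.RETR_EXTERNAL,cv2.CHAIN_APPROX_NONE); return max(cs,key=cv2.contourArea)
def wrect(c,m,z):
    k=big(m)[:,0,:]; P=np.array([onplane(c,u,v,z)[:2] for u,v in k]); r=cv2.minAreaRect((P*1000).astype(np.float32)); return r
# housing
print("housing",wrect(t,mask(t,(100,120,60),(125,255,255),(360,155,450,185)),.105))
# mat
m=mask(t,(100,100,40),(125,255,255),(210,200,270,260)); k=big(m)
P=np.array([onplane(t,u,v,.006)[:2] for u,v in k[:,0,:]]);print("mat",cv2.fitEllipse((P*1000).astype(np.float32)))
k=big(mask(s,(100,100,40),(125,255,255),(360,225,430,275)));P=np.array([onplane(s,u,v,.006)[:2] for u,v in k[:,0,:]]);print("mat scene",cv2.fitEllipse((P*1000).astype(np.float32)))
# rule (white)
print("rule",wrect(t,mask(t,(0,0,150),(180,60,255),(292,130,385,152)),.042))
# marker
m=mask(t,(0,120,100),(8,255,255),(305,130,330,145))|mask(t,(172,120,100),(180,255,255),(305,130,330,145))
ys,xs=np.nonzero(m);print("marker px",xs.mean(),ys.mean(),len(xs),[onplane(t,xs.mean(),ys.mean(),z) for z in(.042,.048)]); print("mark rect",wrect(t,m,.048))
# handle
m=mask(t,(0,0,0),(180,255,60),(300,148,320,180));print("handle",wrect(t,m,.180))
# yellow
m=mask(t,(18,140,90),(32,255,255),(290,145,330,190));k=big(m);P=np.array([onplane(t,u,v,.13)[:2] for u,v in k[:,0,:]]);print("can",cv2.minEnclosingCircle((P*1000).astype(np.float32)))
cr=lambda x,y:(280+x/4.5,120+y/4.5)
print("plate",[np.round(onplane(t,*cr(*q),.010)[:2]*1000) for q in((57,70),(712,84),(710,302),(55,290))])
print("handle tri",[np.round(1000*tri(t,cr(a,b),s,(190+x/5,160+y/5))[0]) for a,b,x,y in((142,137,625,218),(128,257,530,265))])
print("grip outer plate top corners", [np.round(1000*tri(t,cr(a,b),s,(190+x/5,160+y/5))[0]) for a,b,x,y in((282,176,442,275),(280,245,490,240))])
```

```text
housing ((644.0159912109375, -213.30770874023438), (188.00770568847656, 42.72719955444336), 87.47661590576172)
mat ((482.1359558105469, 255.1830596923828), (134.13548278808594, 134.63723754882812), 64.8418197631836)
mat scene ((485.4734191894531, 260.343017578125), (133.30380249023438, 134.99151611328125), 116.776611328125)
rule ((727.968505859375, -34.02079772949219), (239.94566345214844, 42.77384948730469), 87.6495132446289)
marker px 317.05882352941177 138.64705882352942 17 [array([0.74252341, 0.02743404, 0.042     ]), array([0.74142697, 0.02741193, 0.048     ])]
mark rect ((741.8576049804688, 27.57423210144043), (5.740377426147461, 14.481972694396973), 89.06381225585938)
handle ((653.4065551757812, 48.999603271484375), (15.466684341430664, 71.88623046875), 80.4103775024414)
can ((650.7127075195312, 47.07649230957031), 37.94970703125)
plate [array([759.,  99.]), array([ 743., -330.]), array([ 599., -324.]), array([614., 102.])]
handle tri [array([667.,  63., 210.]), array([637.,  34., 129.])]
grip outer plate top corners [array([672., -40., 104.]), array([630., -39., 102.])]
```

```bash
cat >> h.py <<'E'
def plan(pos_mm,yaw_deg,cmd=None):
    """row dx dy dz rx ry rz from current measured pose to TCP pos (mm), tool down, tool x at yaw"""
    from bench import ctrl
    o=ctrl.get_obs(); Rm=rot(o["eef_rot"]); p=o["eef_pos"]*1000
    y=np.deg2rad(yaw_deg); T=np.array([[np.cos(y),np.sin(y),0],[np.sin(y),-np.cos(y),0],[0,0,-1.]])
    d=Rm.T@(np.array(pos_mm)-p); r=R.from_matrix(Rm.T@T).as_rotvec()
    print("row",np.round(d,1),np.round(r,3),"| t",round(float(o["time_s"]),2),"pos",np.round(p,1),"F",np.round(o["wrist_force"],1),"open",round(float(o["opening"]),3))
E
python3 - <<'E'
from h import *
t=load("top0");s=load("scene0")
cr=lambda x,y:(280+x/4.5,120+y/4.5)
print("handle tri",[tri(t,cr(a,b),s,(190+x/5,160+y/5)) for a,b,x,y in((142,137,530,265),(128,257,625,218))])
print("pink",onplane(t,316,226,.1),onplane(t,297,106,.1),onplane(t,264,296,.1))
plan((653,49,300),-9.6)
E
```

```text
handle tri [(array([0.68643992, 0.04318007, 0.17404242]), [np.float64(0.0016475525396062664), np.float64(0.0016475525396063583)]), (array([0.61696794, 0.05337028, 0.16442843]), [np.float64(0.002547514058311151), np.float64(0.002547514058311043)])]
pink [0.49045372 0.03404211 0.1       ] [0.82430084 0.0814448  0.1       ] [0.30287246 0.17835845 0.1       ]
row [ 630.3 -397.5  -99.3] [-0.002  0.     0.516] | t 0.1 pos [ 196.4 -539.8  199.9] F [-0.1  0.9 -0.1] open 0.995
```

Emit:
{"fn": "step_arm", "kwargs": {
  "targets": "0 0 -60 0 0 0; 630 -398 -100 0 0 0.516; 630 -398 -100 0 0 0.516; 630 -398 -100 0 0 0.516; 630 -398 -100 0 0 0.516; 630 -398 -100 0 0 0.516; 630 -398 -100 0 0 0.516; 630 -398 -100 0 0 0.516",
  "grip": 100
}}

```text
time_s: 1.1
eef_pos: [0.4635, -0.1947, 0.284]
eef_rot: [0.0, 0.996, -0.084, -0.0]
wrist_force: [0.5, -0.3, -0.2]
opening: 1.003
```

Run:
```python
from h import *
plan((652.5,48.5,270),-9.6)
```

```text
row [ 145.9 -271.3   14. ] [0. 0. 0.] | t 1.1 pos [ 463.5 -194.7  284. ] F [ 0.5 -0.3 -0.2] open 1.003
```

Emit:
{"fn": "step_arm", "kwargs": {
  "targets": "146 -271 14 0 0 0; 146 -271 14 0 0 0; 146 -271 14 0 0 0; 146 -271 14 0 0 0; 146 -271 14 0 0 0; 146 -271 14 0 0 0; 146 -271 14 0 0 0"
}}

```text
time_s: 1.98
eef_pos: [0.6512, 0.0464, 0.2692]
eef_rot: [0.0, 0.997, -0.083, -0.001]
wrist_force: [-0.4, 0.2, -0.6]
opening: 0.998
```

Run:
```python
from h import *
plan((652.5,48.5,270),-9.6)
t=snap("top","1");s=snap("scene","1")
crop(t,270,100,400,200,6,"t2.png"); crop(s,230,130,380,250,5,"s2.png")
```

```text
row [ 0.9 -2.3 -0.8] [0.001 0.002 0.001] | t 1.98 pos [651.2  46.4 269.2] F [-0.4  0.2 -0.6] open 0.998
```

View pics/s2.png

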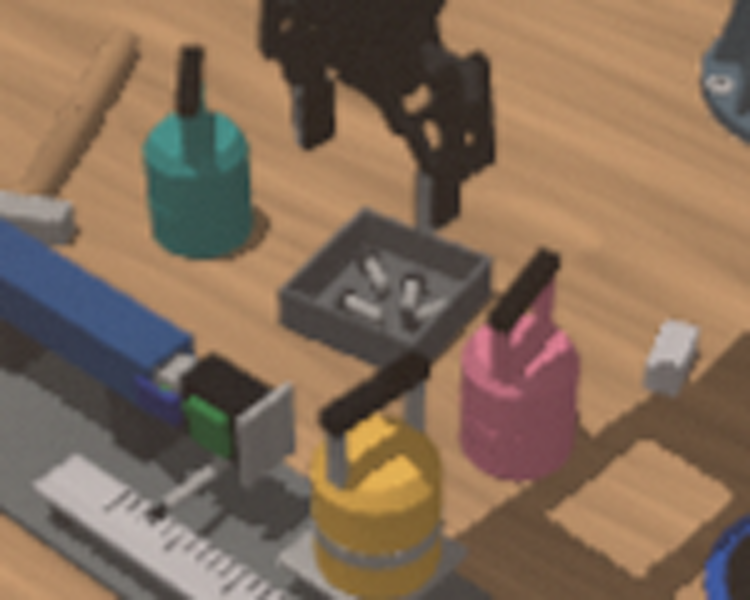

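Gripper stands above the canister handle (about (375,390) in the crop), with its jaws across the bar. Descending.

Emit:
{"fn": "step_arm", "kwargs": {
  "targets": "1 -2 40 0 0 0; 1 -2 80 0 0 0; 1 -2 105 0 0 0; 1 -2 114 0 0 0; 1 -2 114 0 0 0; 1 -2 114 0 0 0"
}}

```text
time_s: 2.82
eef_pos: [0.6541, 0.0477, 0.158]
eef_rot: [0.0, 0.996, -0.084, 0.001]
wrist_force: [-0.3, -0.0, 0.4]
opening: 1.002
```

Run:
```python
from h import *
plan((652.5,48.5,154),-9.6)
s=snap("scene","2")
crop(s,230,130,380,250,5,"s3.png")
```

```text
row [-1.7 -0.5  4. ] [-0.    -0.003 -0.   ] | t 2.83 pos [654.1  47.7 158. ] F [-0.3 -0.   0.4] open 1.002
```

View pics/s3.png

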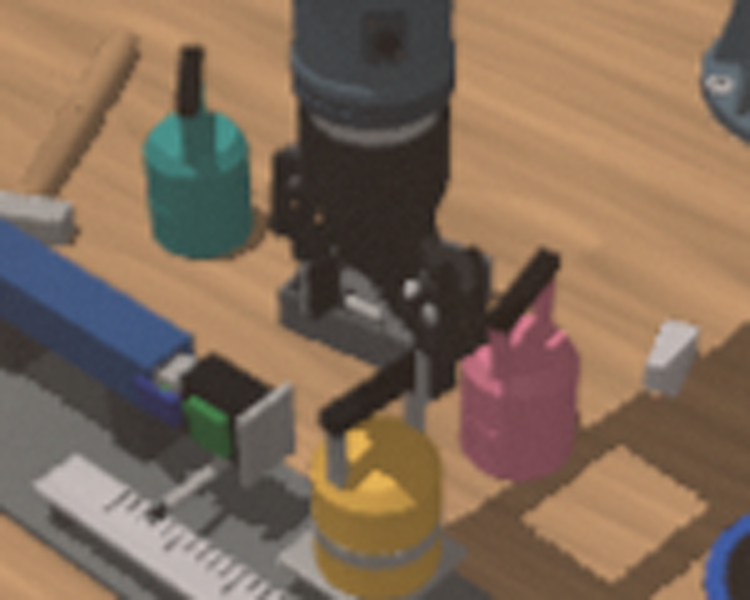

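Run:
```python
from h import *
t=load("top1");s=load("scene2")
for P in((.654,.048,.158),(.651,.048,.173),(.652,.047,.04),(.649,-.07,.085)):
    u,v=proj(s,P);print(P,"scene",u,v,"crop",(u-230)*5,(v-130)*5,"top",proj(t,P))
t=snap("top","2");crop(t,230,80,430,230,4,"t3.png")
```

```text
(0.654, 0.048, 0.158) scene 304.37525510838265 211.47353160085922 crop 371.87627554191323 407.3676580042961 top (np.float64(309.5402104745669), np.float64(163.9789849318577))
(0.651, 0.048, 0.173) scene 305.0077010779361 206.98104393114622 crop 375.0385053896804 384.9052196557311 top (np.float64(309.4363067698944), np.float64(164.36166724694908))
(0.652, 0.047, 0.04) scene 304.91981369982153 239.2910771921936 crop 374.59906849910766 546.455385960968 top (np.float64(310.7691293509066), np.float64(170.08251358443715))
(0.649, -0.07, 0.085) scene 275.6981631067698 211.08132646104733 crop 228.49081553384906 405.4066323052366 top (np.float64(352.43238165007097), np.float64(168.53613602109044))
```

View pics/t3.png

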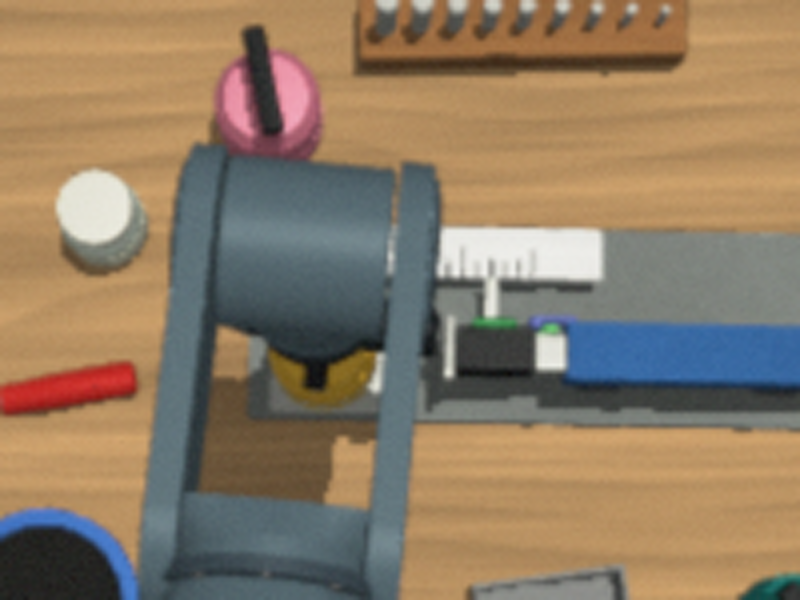

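Run:
```python
from h import *
s=load("scene2")
c=np.array([.654,.048,.171]);d=np.array([.167,.986,0])
for k in(-.0425,.0425,-.057,.057):
    u,v=proj(s,c+k*d);print(k,"crop",(u-230)*5,(v-130)*5)
crop(s,255,160,345,240,8,"s3b.png")
```

```text
-0.0425 crop 322.01504752848024 351.8887928555142
0.0425 crop 423.44125924707953 430.6879275226825
-0.057 crop 305.55166992109406 339.0982144914109
0.057 crop 441.6314421807951 444.82007985615496
```

View pics/s3b.png

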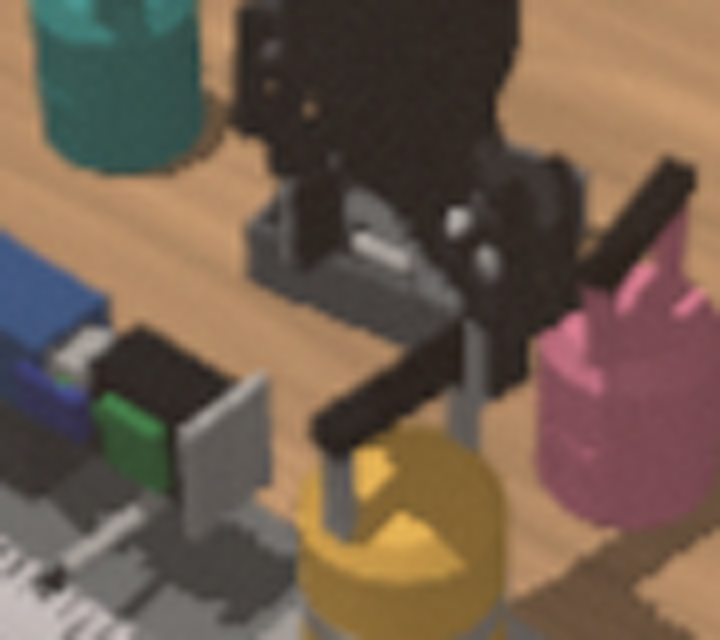

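Run:
```python
from h import *
s=load("scene0")
print(proj(s,(.1965,-.54,.213)),proj(s,(.1965,-.54,.2)),proj(s,(0,0,0)),proj(s,(0,0,.1)))
crop(s,220,0,300,80,8,"s0g.png")
from bench import ctrl
o=ctrl.get_obs();print({k:np.round(v,4) for k,v in o.items()})
t=load("top2")
print(proj(t,(.654,.048,.3)),proj(t,(.612,.048,.23)))
```

```text
(np.float64(263.1094641391599), np.float64(78.05461714523938)) (np.float64(263.3696118151885), np.float64(81.08367467570959)) (np.float64(395.9300243580017), np.float64(147.74394396873305)) (np.float64(399.7384821286778), np.float64(126.68949908697242))
{'time_s': np.float64(2.925), 'q': array([-0.1073,  0.3917,  1.4313,  0.    ,  1.316 ,  1.6308]), 'dq': array([ 0.0031,  0.0032,  0.0037, -0.0002, -0.0016,  0.0007]), 'joint_efforts': array([-1.12300e-01, -5.42184e+01, -3.45176e+01, -6.10000e-03,
       -3.60000e-03, -5.00000e-04]), 'eef_pos': array([0.654 , 0.048 , 0.1577]), 'eef_rot': array([ 0.    ,  0.9965, -0.0836,  0.0013]), 'wrist_force': array([ 0.6366, -0.0188,  0.4146]), 'torque': array([ 0.0443,  0.039 , -0.0142]), 'opening': np.float64(1.0012)}
(np.float64(308.27066826376085), np.float64(156.0765141985695)) (np.float64(309.1881769931713), np.float64(176.86098657793954))
```

View pics/s0g.png

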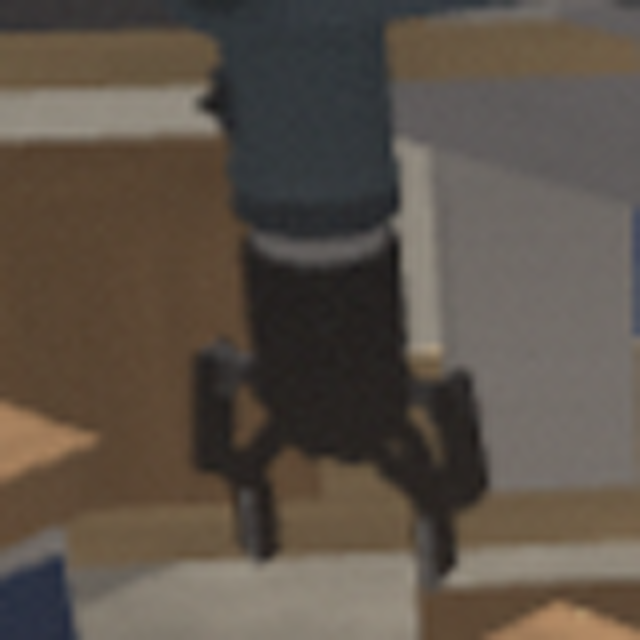

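Run:
```python
from h import *
s=snap("scene","3")
crop(s,230,0,480,187,3.2,"s4.png")
```

```text
(no output)
```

View pics/s4.png

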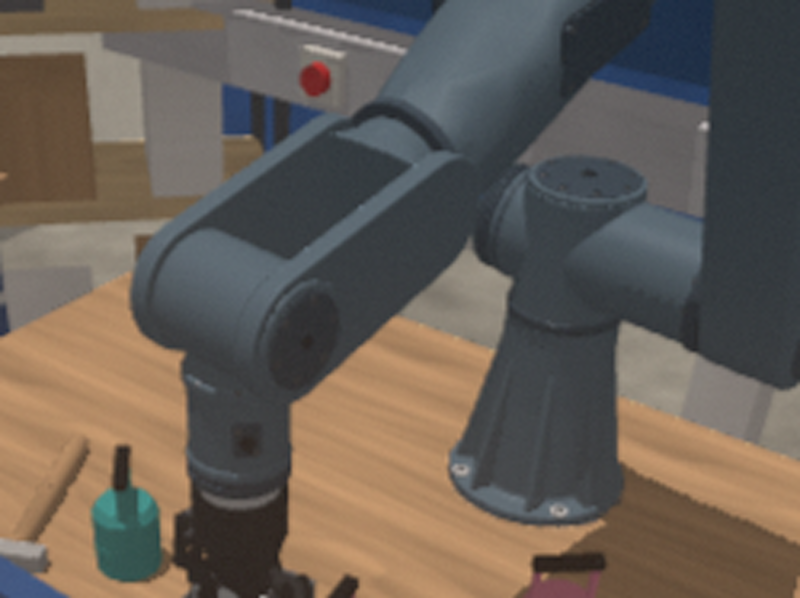

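Run:
```python
from h import *
t=load("top0")
for z in(.2,.213,.243,.273,.303): print(z,proj(t,(.1965,-.54,z)))
y=np.deg2rad(-70);d=np.array([np.cos(y),np.sin(y),0])
for k in(-.0425,.0425):
  for z in (.213,.243): print(k,z,proj(t,np.array([.1965,-.54,z])+k*d), proj(load("scene0"),np.array([.1965,-.54,z])+k*d))
crop(t,500,300,640,400,5.5,"t0g.png")
```

```text
0.2 (np.float64(545.1668319571663), np.float64(338.34569314620603))
0.213 (np.float64(547.4314704085136), np.float64(339.4159386411296))
0.243 (np.float64(552.8359502981631), np.float64(341.97004181413786))
0.273 (np.float64(558.5041246925439), np.float64(344.64876437420855))
0.303 (np.float64(564.4557753961001), np.float64(347.46145500438416))
-0.0425 0.213 (np.float64(531.7213789433716), np.float64(345.62144511452334)) (np.float64(272.80531635760366), np.float64(79.59622728732768))
-0.0425 0.243 (np.float64(536.7563247979971), np.float64(348.32580312711)) (np.float64(272.3175409542493), np.float64(72.45363436677204))
0.0425 0.213 (np.float64(563.1135442867017), np.float64(333.22149915086567)) (np.float64(253.5247760264101), np.float64(76.53068174786796))
0.0425 0.243 (np.float64(568.8862168711875), np.float64(335.625885145398)) (np.float64(252.79227066064806), np.float64(69.43123099813235))
```

View pics/t0g.png

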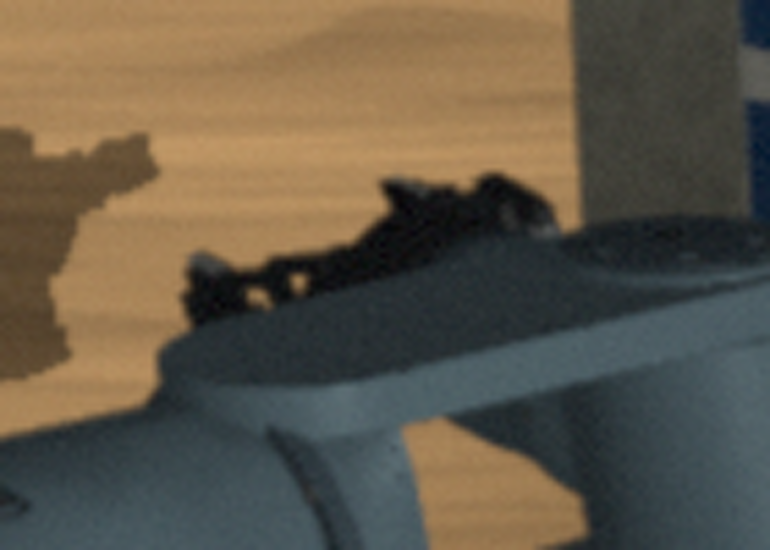

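Both views put the open fingertips about 30 mm higher than the reported TCP height implies, while x and y agree. I'll go down in stages and check with pictures.

Emit:
{"fn": "step_arm", "kwargs": {
  "targets": "0 0 12 0 0 0; 0 0 24 0 0 0; -1 0 28 0 0 0; -1 0 28 0 0 0"
}}

```text
time_s: 3.48
eef_pos: [0.6515, 0.0484, 0.1271]
eef_rot: [-0.0, 0.997, -0.083, -0.001]
wrist_force: [0.3, 0.1, 0.4]
opening: 1.002
```

Run:
```python
from h import *
plan((652.5,48.5,154),-9.6)
s=snap("scene","4")
crop(s,255,150,345,240,6.5,"s5.png")
```

```text
row [  0.9  -0.2 -26.9] [0.    0.002 0.   ] | t 3.48 pos [651.5  48.4 127.1] F [0.3 0.1 0.4] open 1.002
```

View pics/s5.png

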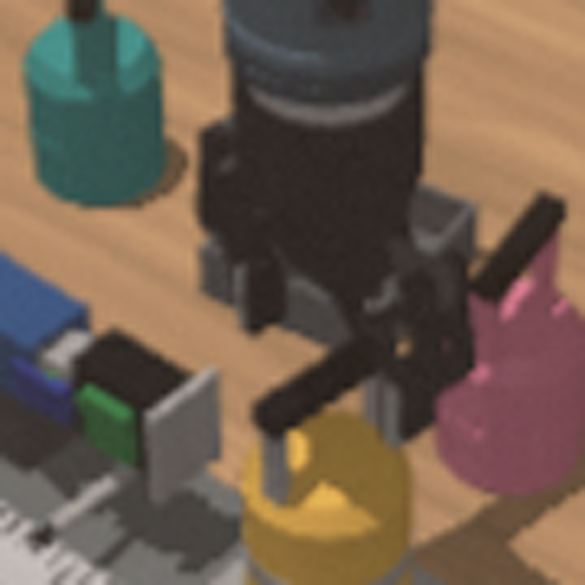

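Emit:
{"fn": "step_arm", "kwargs": {
  "targets": "0 0 -3 0 0 0; 0 0 -3 0 0 0; 0 0 -3 0 0 0",
  "grip": 40
}}

```text
time_s: 3.9
eef_pos: [0.6523, 0.0484, 0.1314]
eef_rot: [-0.0, 0.997, -0.084, 0.0]
wrist_force: [0.1, -0.5, 0.2]
opening: 0.403
```

Run:
```python
from h import *
plan((652.5,48.5,130),-9.6)
s=snap("scene","5")
crop(s,255,150,345,240,6.5,"s6.png")
```

```text
row [ 0.2 -0.2  1.4] [-0.    -0.001  0.   ] | t 3.9 pos [652.3  48.4 131.4] F [ 0.1 -0.5  0.2] open 0.403
```

View pics/s6.png

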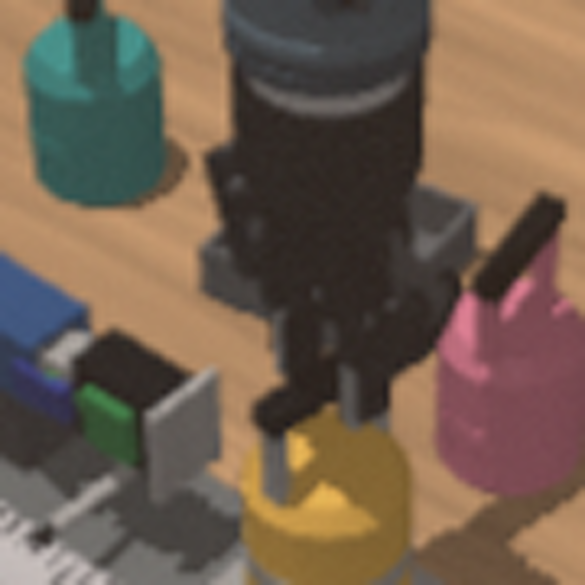

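Right fingertip at px (311,215) gives z of about 0.158, over the lid with the handle between the pads. Closing.

Emit:
{"fn": "step_arm", "kwargs": {
  "targets": "0 0 0 0 0 0; 0 0 0 0 0 0; 0 0 0 0 0 0; 0 0 0 0 0 0; 0 0 0 0 0 0",
  "grip": 0
}}

```text
time_s: 4.58
eef_pos: [0.6523, 0.0484, 0.1312]
eef_rot: [-0.0, 0.997, -0.083, 0.0]
wrist_force: [1.3, 1.1, 1.9]
opening: 0.171
```

Emit:
{"fn": "step_arm", "kwargs": {
  "targets": "0 0 -5 0 0 0; 0 0 -15 0 0 0; 0 0 -30 0 0 0; 0 0 -30 0 0 0; 0 0 -30 0 0 0"
}}

```text
time_s: 5.2
eef_pos: [0.652, 0.0483, 0.1612]
eef_rot: [0.0, 0.997, -0.084, 0.0]
wrist_force: [0.8, 0.1, -5.2]
opening: 0.173
```

Run:
```python
from h import *
plan((652.5,48.5,250),-9.6)
s=snap("scene","6")
crop(s,255,140,345,250,5,"s7.png")
```

```text
row [  0.4  -0.2 -88.8] [ 0. -0.  0.] | t 5.2 pos [652.   48.3 161.2] F [ 0.8  0.1 -5.2] open 0.173
```

View pics/s7.png

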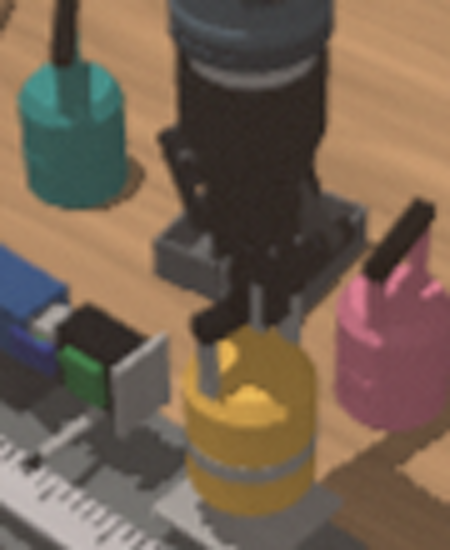

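The canister is lifted clear of the rest and hanging upright, at about 0.53 kg. Carrying it to the mat.

Emit:
{"fn": "step_arm", "kwargs": {
  "targets": "0 0 -20 0 0 0; 0 0 -50 0 0 0; -12 -11 -75 0 0 0; -36 -32 -80 0 0 0; -65 -58 -80 0 0 0; -95 -84 -80 0 0 0; -125 -110 -80 0 0 0; -152 -135 -80 0 0 0"
}}

```text
time_s: 6.25
eef_pos: [0.524, 0.2078, 0.2426]
eef_rot: [-0.0, 0.997, -0.083, 0.001]
wrist_force: [0.1, 0.1, -5.0]
opening: 0.169
```

Emit:
{"fn": "step_arm", "kwargs": {
  "targets": "-22 -20 0 0 0 0; -38 -34 0 0 0 0; -46 -41 0 0 0 0; -49 -43 0 0 0 0; -49 -43 0 0 0 0; -49 -43 0 0 0 0"
}}

```text
time_s: 7.0
eef_pos: [0.484, 0.2567, 0.241]
eef_rot: [0.0, 0.996, -0.084, 0.0]
wrist_force: [0.1, -0.0, -5.8]
opening: 0.169
```

Run:
```python
from h import *
plan((483.5,257.5,140),-9.6)
s=snap("scene","7");t=snap("top","7")
crop(s,320,90,470,290,3,"s8.png");crop(t,190,120,350,300,3.3,"t8.png")
```

```text
row [ -0.7  -0.7 101. ] [ 0.    -0.    -0.001] | t 7.0 pos [484.  256.7 241. ] F [ 0.1 -0.  -5.8] open 0.169
```

View pics/s8.png

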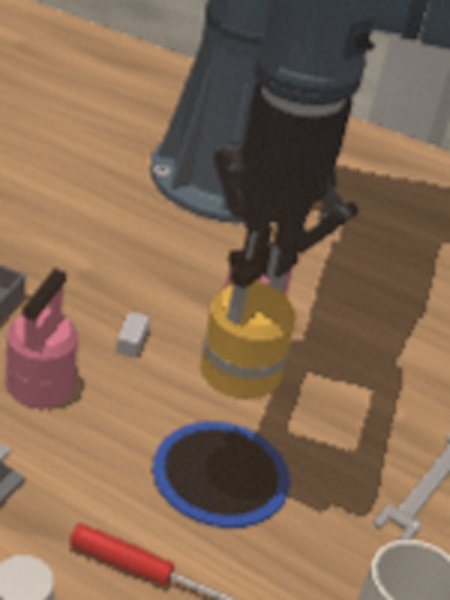

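View pics/t8.png

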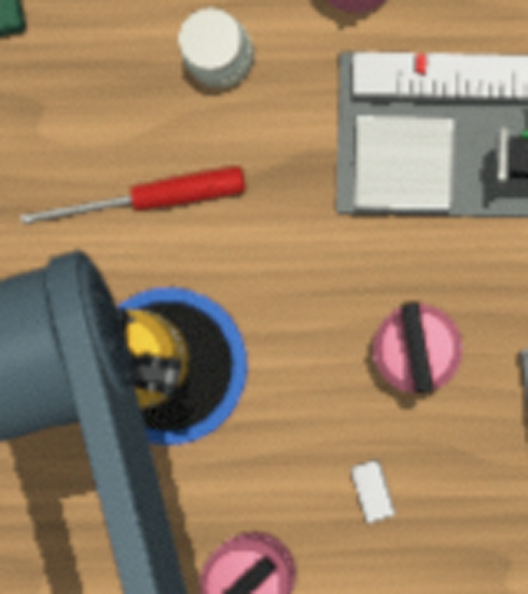

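Emit:
{"fn": "step_arm", "kwargs": {
  "targets": "0 -1 25 0 0 0; 0 -1 60 0 0 0; 0 -1 95 0 0 0; 0 -1 118 0 0 0; 0 -1 130 0 0 0; 0 -1 134 0 0 0; 0 -1 134 0 0 0"
}}

```text
time_s: 7.98
eef_pos: [0.4843, 0.2584, 0.1077]
eef_rot: [-0.0, 0.997, -0.084, 0.001]
wrist_force: [-0.5, 0.3, -5.0]
opening: 0.172
```

Run:
```python
from h import *
plan((483.5,257.5,98),-9.6)
s=snap("scene","8")
crop(s,340,170,450,280,5.4,"s9.png")
```

```text
row [-0.7  1.   9.7] [-0.    -0.001  0.   ] | t 7.97 pos [484.3 258.4 107.7] F [-0.5  0.3 -5. ] open 0.172
```

View pics/s9.png

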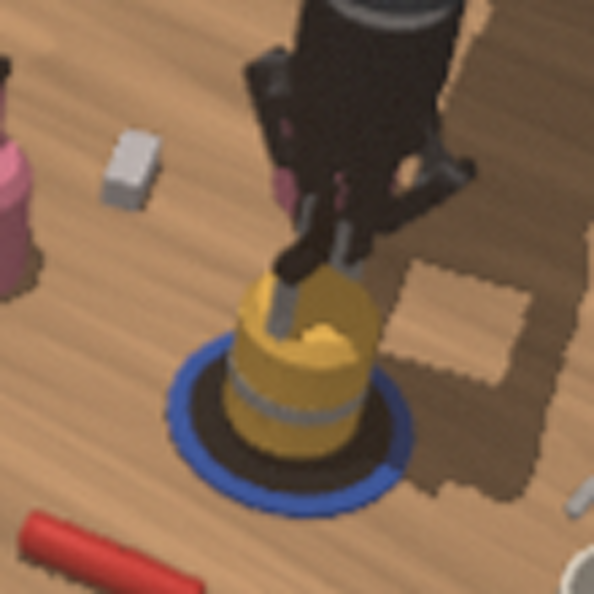

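The canister hangs centred just above the mat (base ellipse around (295,440) inside the blue ring). Lowering gently until it touches.

Emit:
{"fn": "step_arm", "kwargs": {
  "targets": "0 1 3 0 0 0; 0 1 6 0 0 0; 0 1 8 0 0 0; 0 1 8 0 0 0"
}}

```text
time_s: 8.52
eef_pos: [0.4833, 0.2573, 0.0988]
eef_rot: [0.0, 0.997, -0.084, -0.0]
wrist_force: [0.9, 0.0, -5.1]
opening: 0.171
```

Emit:
{"fn": "step_arm", "kwargs": {
  "targets": "0 0 1 0 0 0; 0 0 2 0 0 0; 0 0 2 0 0 0"
}}

```text
time_s: 8.9
eef_pos: [0.4838, 0.2574, 0.0973]
eef_rot: [-0.0, 0.997, -0.083, 0.0]
wrist_force: [-0.4, 0.6, -4.8]
opening: 0.17
```

Emit:
{"fn": "step_arm", "kwargs": {
  "targets": "0 0 1 0 0 0; 0 0 2 0 0 0; 0 0 2 0 0 0"
}}

```text
time_s: 9.28
eef_pos: [0.4843, 0.2577, 0.0972]
eef_rot: [-0.0, 0.997, -0.083, 0.001]
wrist_force: [-4.4, -0.7, 9.5]
opening: 0.173
```

It touches, with the wrist force now +9.5 N. Easing off 1.5 mm, then opening.

Emit:
{"fn": "step_arm", "kwargs": {
  "targets": "0 0 -1 0 0 0; 0 0 -1.5 0 0 0"
}}

```text
time_s: 9.52
eef_pos: [0.484, 0.2576, 0.0972]
eef_rot: [-0.0, 0.997, -0.083, 0.001]
wrist_force: [-0.7, -0.4, 1.1]
opening: 0.171
```

Emit:
{"fn": "step_arm", "kwargs": {
  "targets": "0 0 0 0 0 0; 0 0 0 0 0 0; 0 0 0 0 0 0; 0 0 0 0 0 0",
  "grip": 70
}}

```text
time_s: 10.02
eef_pos: [0.4835, 0.2573, 0.0965]
eef_rot: [0.0, 0.997, -0.084, -0.0]
wrist_force: [-0.1, -0.2, 0.3]
opening: 0.701
```

Run:
```python
from h import *
plan((483.5,257.5,98),-9.6)
s=snap("scene","9")
crop(s,340,170,450,280,5.4,"s10.png")
```

```text
row [-0.1 -0.2 -1.5] [0. 0. 0.] | t 10.03 pos [483.5 257.3  96.5] F [-0.1 -0.2  0.3] open 0.701
```

View pics/s10.png

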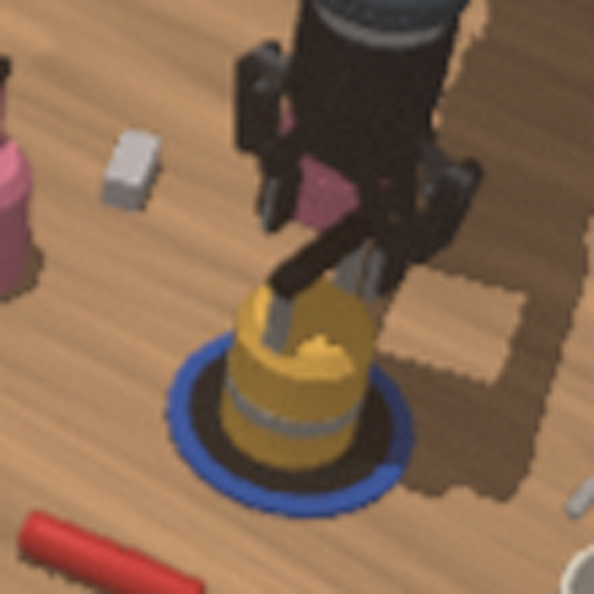

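The canister stands upright inside the mat ring. Retracting up, then turning towards the grip.

Emit:
{"fn": "step_arm", "kwargs": {
  "targets": "0 0 -15 0 0 0; 0 0 -50 0 0 0; 0 0 -100 0 0 0; 0 0 -130 0 0 0; 0 0 -130 0 0 0",
  "grip": 100
}}

```text
time_s: 10.7
eef_pos: [0.4856, 0.258, 0.2309]
eef_rot: [-0.001, 0.997, -0.083, 0.003]
wrist_force: [0.2, -0.2, -0.0]
opening: 0.996
```

Run:
```python
from h import *
plan((650,-69,190),87.7)
t=snap("top","10");s=snap("scene","10")
def big(m):
    cs,_=cv2.findContours(m,cv2.RETR_EXTERNAL,cv2.CHAIN_APPROX_NONE); return max(cs,key=cv2.contourArea)
def wr(c,m,z):
    P=np.array([onplane(c,u,v,z)[:2] for u,v in big(m)[:,0,:]]);return cv2.minAreaRect((P*1000).astype(np.float32))
print("grip", wr(t,mask(t,(0,0,0),(180,255,62),(342,158,366,175)),.110))
m=mask(t,(0,0,130),(180,50,255),(294,150,330,190)); print("rest",wr(t,m,.040))
print("housing",wr(t,mask(t,(100,120,60),(125,255,255),(360,155,450,185)),.105))
crop(t,285,125,400,195,7,"t11.png"); crop(t,190,120,350,300,3.3,"t12.png"); crop(s,200,180,300,270,6,"s11.png")
```

```text
row [216.2 295.2  41.4] [ 0.003 -0.008 -1.698] | t 10.7 pos [485.6 258.  230.9] F [ 0.2 -0.2 -0. ] open 0.996
grip ((647.370361328125, -71.29025268554688), (52.068580627441406, 33.06916809082031), 89.06729125976562)
rest ((660.952880859375, 44.7901611328125), (100.81749725341797, 92.53628540039062), 89.0608901977539)
housing ((643.709716796875, -213.32421875), (187.94773864746094, 43.33768844604492), 87.47661590576172)
```

View pics/t11.png

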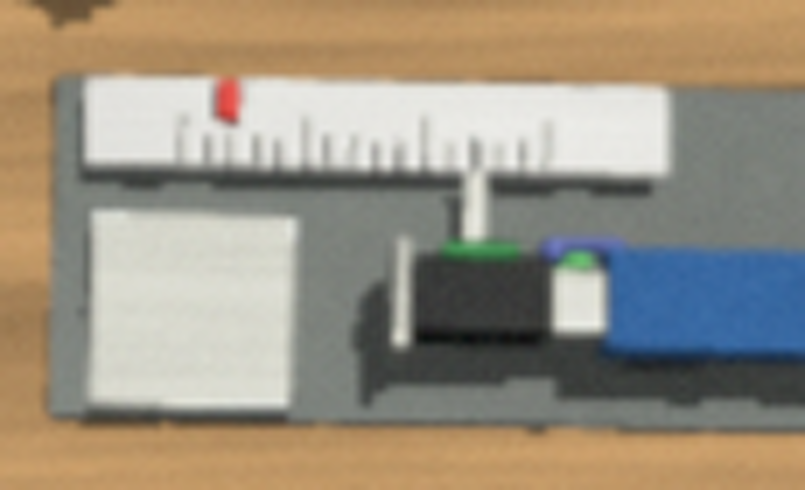

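View pics/t12.png

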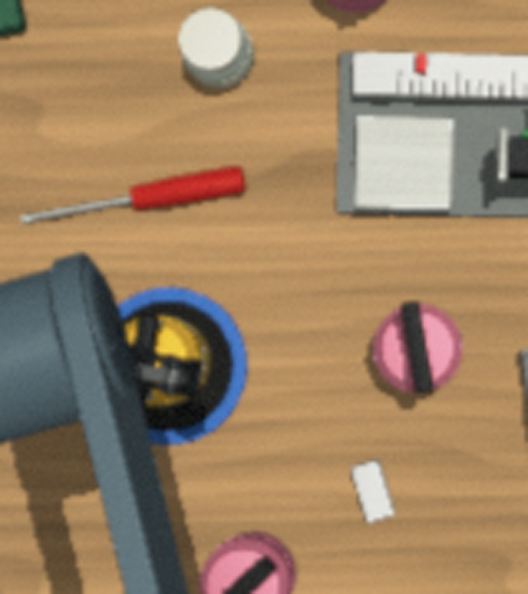

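View pics/s11.png

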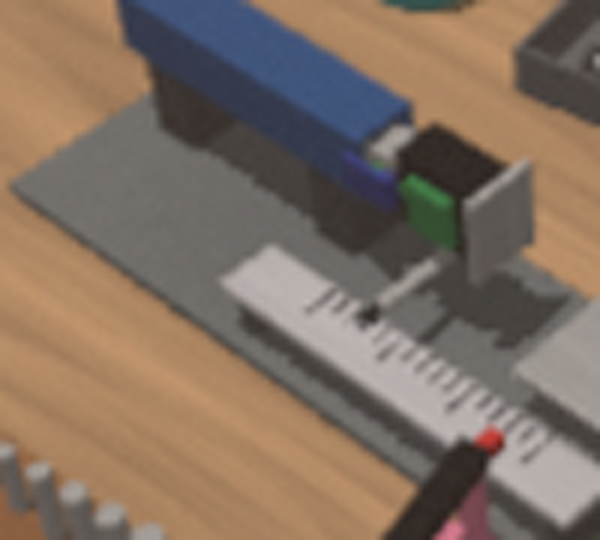

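Emit:
{"fn": "step_arm", "kwargs": {
  "targets": "30 40 -10 0 0 -0.15; 70 95 -10 0 0 -0.35; 110 150 -10 0 0 -0.55; 160 210 0 0 0 -0.75; 200 275 20 0 0 -0.95; 216 295 40 0 0 -1.15; 216 295 41 0 0 -1.35; 216 295 41 0 0 -1.55"
}}

```text
time_s: 11.8
eef_pos: [0.6459, -0.0713, 0.1816]
eef_rot: [-0.002, 0.805, 0.594, -0.002]
wrist_force: [-0.3, 0.2, 0.4]
opening: 1.002
```

Run:
```python
from h import *
t=load("top10");s=load("scene10")
g=lambda x,y:(285+x/7,125+y/7)
a=onplane(t,*g(403,237),.110);b=onplane(t,*g(400,348),.110);print("plate ends",a,b,(a+b)/2)
print("green btn",onplane(t,*g(480,249),.101))
print("plate tri",[tri(t,g(x,y),s,(200+u/6,180+v/6))[0] for x,y,u,v in((403,237,470,203),(400,348,530,163))])
plan((650,-70,150),87.7)
```

```text
plate ends [ 0.67305982 -0.04187702  0.11      ] [ 0.62937957 -0.03986671  0.11      ] [ 0.6512197  -0.04087186  0.11      ]
green btn [ 0.66908758 -0.07256362  0.101     ]
plate tri [array([ 0.67171921, -0.04008833,  0.1091036 ]), array([ 0.6286189 , -0.03841013,  0.10522494])]
row [ 2.5  3.8 31.6] [-0.006 -0.001 -0.259] | t 11.8 pos [645.9 -71.3 181.6] F [-0.3  0.2  0.4] open 1.002
```

Emit:
{"fn": "step_arm", "kwargs": {
  "targets": "2 4 0 0 0 -0.13; 1 4 0 0 0 -0.26; 1 4 10 0 0 -0.26; 1 4 31 0 0 -0.26; 1 4 31 0 0 -0.26; 1 4 31 0 0 -0.26"
}}

```text
time_s: 12.55
eef_pos: [0.6512, -0.0696, 0.1539]
eef_rot: [-0.0, 0.722, 0.692, -0.0]
wrist_force: [0.1, 0.0, 0.6]
opening: 0.996
```

Run:
```python
from h import *
plan((650,-71,36),87.7)
s=snap("scene","12")
crop(s,215,120,335,240,5,"s12.png")
```

```text
row [ -1.4  -1.1 117.9] [-0.001 -0.    -0.003] | t 12.55 pos [651.2 -69.6 153.9] F [0.1 0.  0.6] open 0.996
```

View pics/s12.png

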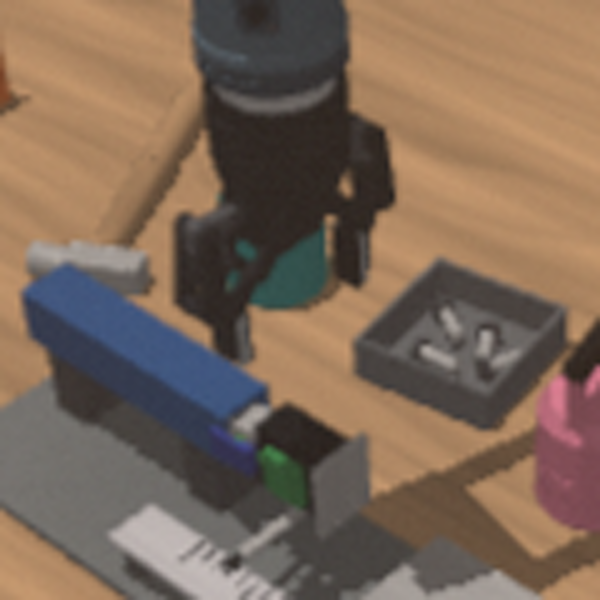

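Gripper is over the grip block (block at (310,450), fingers at (235,330) and (350,265)), with its jaws across it. Descending.

Emit:
{"fn": "step_arm", "kwargs": {
  "targets": "-1 -1 40 0 0 0; -1 -1 80 0 0 0; -1 -1 105 0 0 0; -1 -1 117 0 0 0; -1 -1 117 0 0 0; -1 -1 117 0 0 0"
}}

```text
time_s: 13.35
eef_pos: [0.6518, -0.0711, 0.0393]
eef_rot: [0.001, 0.722, 0.692, 0.001]
wrist_force: [-0.2, 0.3, 0.0]
opening: 0.998
```

Run:
```python
from h import *
plan((650,-71,36),87.7)
s=snap("scene","13");t=snap("top","13")
crop(s,235,160,335,260,6,"s13.png");crop(t,270,110,400,200,6,"t13.png")
```

```text
row [-0.  -1.8  3.3] [ 0.003  0.001 -0.002] | t 13.35 pos [651.8 -71.1  39.3] F [-0.2  0.3  0. ] open 0.998
```

View pics/s13.png

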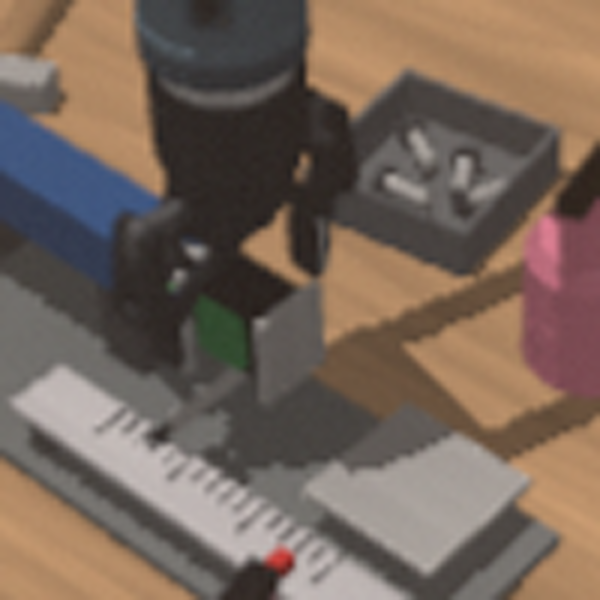

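View pics/t13.png

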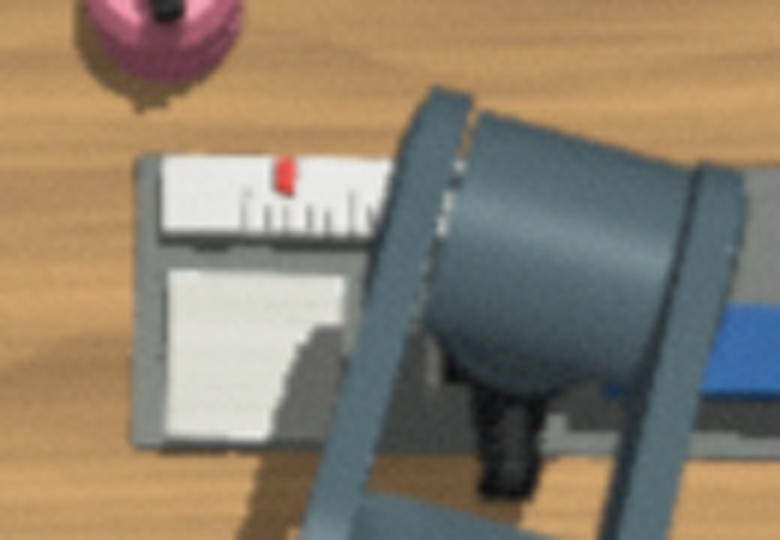

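Emit:
{"fn": "step_arm", "kwargs": {
  "targets": "0 -1.5 3 0 0 0; 0 -1.5 3 0 0 0; 0 -1.5 3 0 0 0; 0 -1.5 3 0 0 0",
  "grip": 50
}}

```text
time_s: 13.95
eef_pos: [0.6508, -0.0708, 0.0353]
eef_rot: [0.002, 0.722, 0.692, 0.001]
wrist_force: [5.7, -0.1, -1.3]
opening: 0.502
```

Run:
```python
from h import *
plan((650,-71,36),87.7)
s=snap("scene","14")
crop(s,235,160,335,260,6,"s14.png")
for P in((.672,-.071,.066),(.672,-.071,.072),(.672,-.071,.085)): u,v=proj(s,P);print((u-235)*6,(v-160)*6)
```

```text
row [-0.2 -0.7 -0.7] [ 0.004  0.    -0.002] | t 13.95 pos [650.8 -70.8  35.3] F [ 5.7 -0.1 -1.3] open 0.502
214.4632331204043 357.021975894529
213.65391811655513 348.68414794780443
211.88114393426042 330.4204483375565
```

View pics/s14.png

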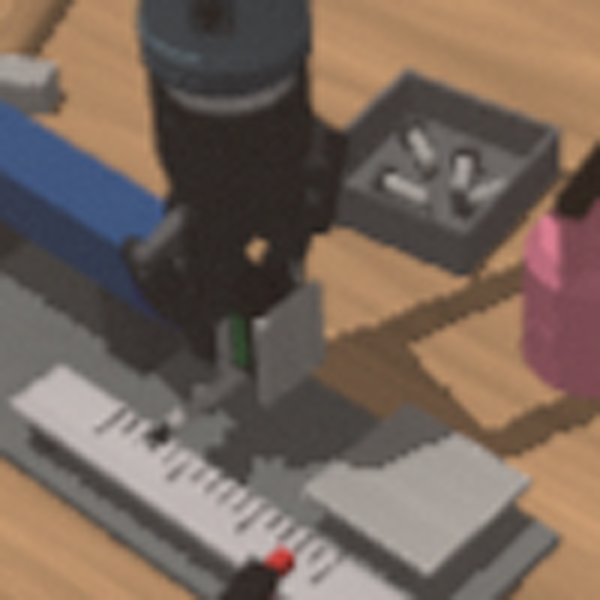

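The +x pad is already on the button (5.7 N). Squeezing fully.

Emit:
{"fn": "step_arm", "kwargs": {
  "targets": "0 0 0 0 0 0; 0 0 0 0 0 0; 0 0 0 0 0 0; 0 0 0 0 0 0; 0 0 0 0 0 0; 0 0 0 0 0 0",
  "grip": 0
}}

```text
time_s: 14.75
eef_pos: [0.6535, -0.0711, 0.0368]
eef_rot: [0.004, 0.722, 0.692, 0.003]
wrist_force: [13.6, 0.3, -0.6]
opening: 0.353
```

Run:
```python
from h import *
plan((650,-71,36),87.7)
s=snap("scene","15")
crop(s,235,160,335,260,6,"s15.png")
```

```text
row [-0.  -3.5  0.8] [ 0.01   0.001 -0.002] | t 14.75 pos [653.5 -71.1  36.8] F [13.6  0.3 -0.6] open 0.353
```

View pics/s15.png

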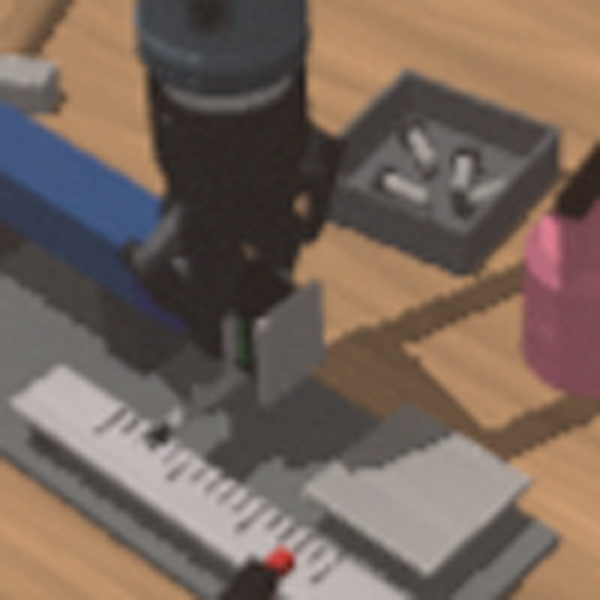

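Opening reads 30 mm, and the 16 mm bar read 14.6 mm, so this is the squeezed width of about 31 mm. I'll relieve the sideways push, then pull.

Emit:
{"fn": "step_arm", "kwargs": {
  "targets": "0 1.5 0 0 0 0; 0 3 0 0 0 0; 3 3 0 0 0 0; 8 3 0 0 0 0; 14 3 0 0 0 0; 22 3 0 0 0 0; 30 3 0 0 0 0; 30 3 0 0 0 0"
}}

```text
time_s: 15.8
eef_pos: [0.6543, -0.0421, 0.0366]
eef_rot: [0.002, 0.722, 0.692, -0.0]
wrist_force: [-3.5, -5.3, 9.6]
opening: 0.351
```

Run:
```python
from h import *
plan((653,-41,36),87.7)
s=snap("scene","16")
crop(s,235,160,335,260,6,"s16.png")
```

```text
row [ 1.1 -1.3  0.6] [ 0.002  0.003 -0.002] | t 15.8 pos [654.3 -42.1  36.6] F [-3.5 -5.3  9.6] open 0.351
```

View pics/s16.png

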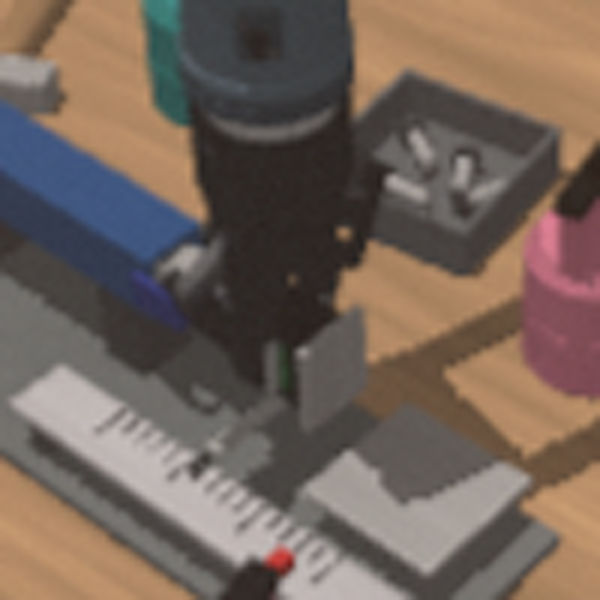

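The arm slides out: the pointer tip moved from (160,435) to (203,463), with a spring force of 5.3 N. Pulling further.

Emit:
{"fn": "step_arm", "kwargs": {
  "targets": "6 -0.5 -0.5 0 0 0; 14 -0.5 -1 0 0 0; 23 -0.5 -1 0 0 0; 33 -0.5 -1 0 0 0; 43 -0.5 -1 0 0 0; 52 -0.5 -1 0 0 0; 58 -0.5 -1 0 0 0; 60 -0.5 -1 0 0 0"
}}

```text
time_s: 16.85
eef_pos: [0.6564, 0.0173, 0.0366]
eef_rot: [0.002, 0.722, 0.692, -0.0]
wrist_force: [-1.2, -7.9, 2.3]
opening: 0.349
```

Run:
```python
from h import *
plan((653,30,36),87.7)
s=snap("scene","17");t=snap("top","17")
crop(s,235,160,335,260,6,"s17.png");crop(t,270,110,400,200,6,"t17.png")
```

```text
row [12.6 -3.9  0.6] [ 0.002  0.003 -0.002] | t 16.85 pos [656.4  17.3  36.6] F [-1.2 -7.9  2.3] open 0.349
```

View pics/s17.png

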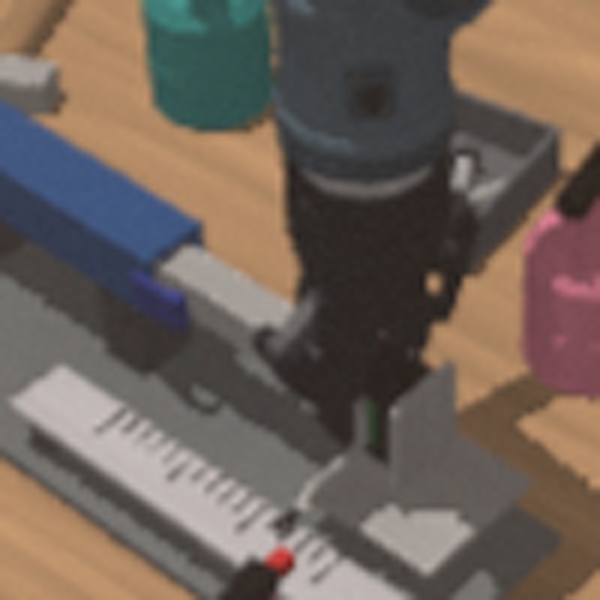

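View pics/t17.png

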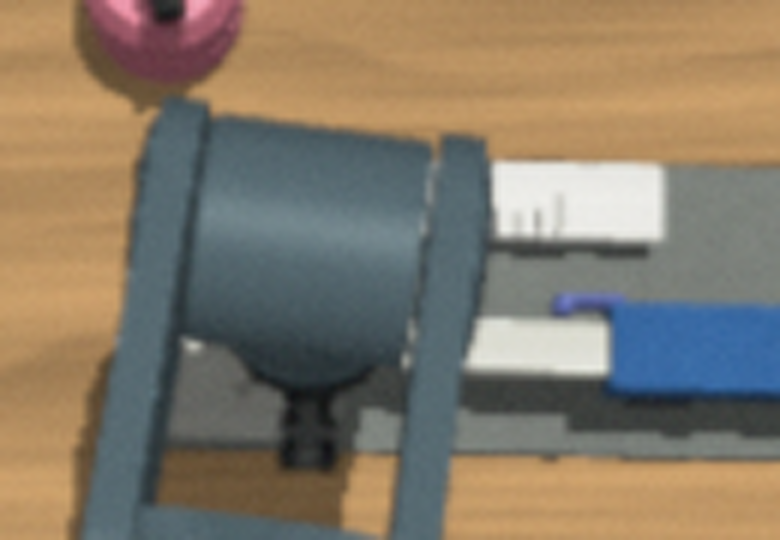

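Run:
```python
from h import *
a=np.deg2rad(-2.3);ex=np.array([np.cos(a),np.sin(a)]);ey=np.array([-np.sin(a),np.cos(a)])
t=load("top10");s=load("scene10");s2=load("scene17")
st=lambda p:np.round([ (p[:2]-[.6495,-.071])@ex*1000,(p[:2]-[.6495,-.071])@ey*1000],1)
g=lambda x,y:(285+x/7,125+y/7)
for n,q,z in(("bar",g(474,205),.050),("bar tip",g(474,145),.047),("mk top",g(229,92),.048),("mk low",g(226,115),.048)): print(n,st(onplane(t,*q,z)))
m=mask(t,(0,120,100),(8,255,255),(305,130,330,145))|mask(t,(172,120,100),(180,255,255),(305,130,330,145))
# subpixel centroid weighted by redness
im=t["image"].astype(float); r=np.clip(im[...,0]-np.maximum(im[...,1],im[...,2])-30,0,None);w=np.zeros_like(r);w[132:144,310:324]=r[132:144,310:324]
yy,xx=np.mgrid[:400,:640];u,v=(w*xx).sum()/w.sum(),(w*yy).sum()/w.sum();print("marker",u,v,st(onplane(t,u,v,.048)))
print("rule ends/ticks",[st(onplane(t,*g(x,165),.042)) for x in(85,183,305,425,547,668)])
print("scene tip0",st(onplane(s,200+370/6,180+313/6,.047)),"tip1",st(onplane(s2,235+288/6,160+520/6,.047)))
print("scene red", st(onplane(s2,235+280/6,160+560/6,.048)))
crop(s,250,220,300,270,12,"sa.png");crop(s2,260,225,310,275,12,"sb.png");crop(t,295,130,365,170,11,"ta.png")
```

```text
bar [44.9 -1.1]
bar tip [70.1 -0.8]
mk top [ 89.4 100.2]
mk low [ 79.9 101.2]
marker 317.07995899538696 137.76986160943108 [ 90.4 102. ]
rule ends/ticks [array([ 58.8, 158.7]), array([ 59.8, 118.4]), array([61. , 68.3]), array([62.2, 18.9]), array([ 63.4, -31.3]), array([ 64.6, -81.1])]
scene tip0 [66.   4.1] tip1 [65.6 92.8]
scene red [ 86.8 107.9]
```

View pics/sa.png

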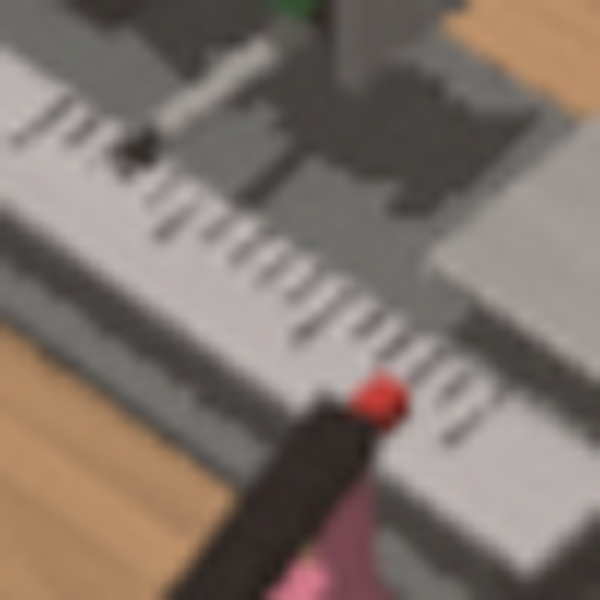

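View pics/sb.png

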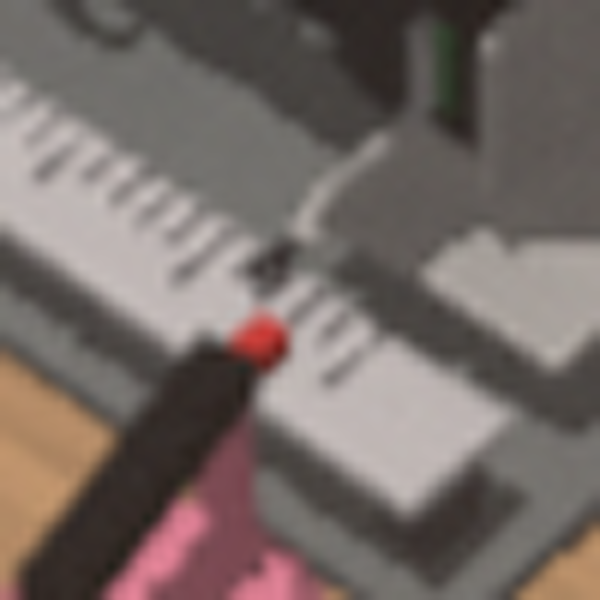

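View pics/ta.png

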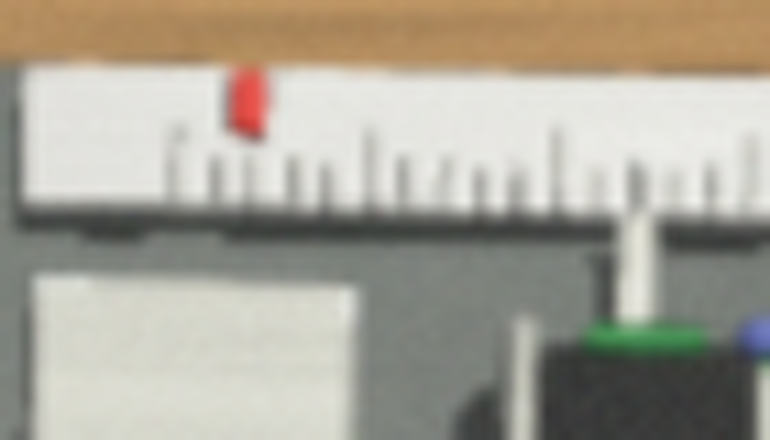

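Pointer is out 88.5 mm (TCP 88.4, picture 88.7). The marker is at about 101.3 mm from the tick count and rays, so 13 mm more.

Emit:
{"fn": "step_arm", "kwargs": {
  "targets": "4 0 0 0 0 0; 8 0 0 0 0 0; 12 0 0 0 0 0; 13 0 0 0 0 0; 13 0 0 0 0 0; 13 0 0 0 0 0"
}}

```text
time_s: 17.7
eef_pos: [0.6569, 0.0301, 0.0366]
eef_rot: [0.002, 0.722, 0.692, -0.0]
wrist_force: [-0.5, -7.1, 3.0]
opening: 0.347
```

Run:
```python
from h import *
plan((653,30,36),87.7)
s=snap("scene","18");t=snap("top","18")
crop(s,255,220,315,280,10,"s18.png");cv2.imwrite("pics/s18f.png",s["image"][:,:,::-1])
```

```text
row [-0.3 -3.9  0.6] [ 0.002  0.003 -0.002] | t 17.7 pos [656.9  30.1  36.6] F [-0.5 -7.1  3. ] open 0.347
```

View pics/s18.png

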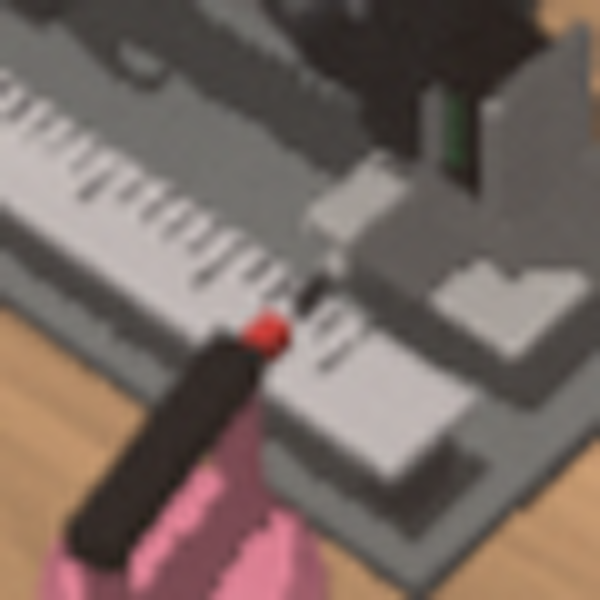

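View pics/s18f.png

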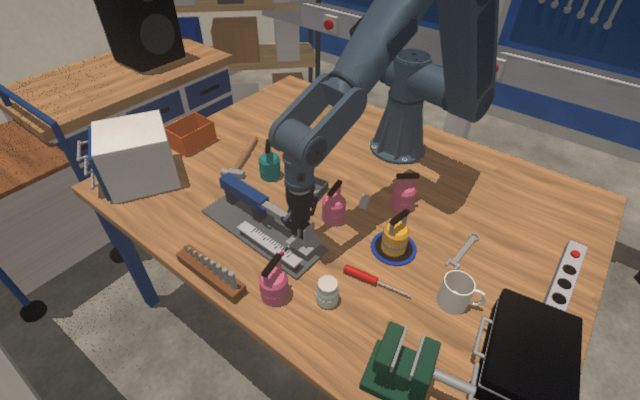

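Run:
```python
from h import *
a=np.deg2rad(-2.3);ex=np.array([np.cos(a),np.sin(a)]);ey=np.array([-np.sin(a),np.cos(a)]);O=np.array([.6495,-.071])
s=load("scene18");W=lambda x,y,z:np.r_[O+ex*x/1000+ey*y/1000,z/1000]
b=np.array([200+370/6,180+313/6])-np.array(proj(s,W(66,0,47))); print("bias px",b)
f=lambda P:np.round((np.array(proj(s,P))+b-[255,220])*10)
for x in(81,97):
  for y in(96.3,106.3): print(x,y,f(W(x,y,48)))
print("tip exp at 101.3",f(W(66,101.3,47)),"tick120",f(W(60,120,42)),"tick70",f(W(60,70,42)))
st=lambda p:np.round([ (p[:2]-O)@ex*1000,(p[:2]-O)@ey*1000],1)
print("tip now",st(onplane(s,255+31.2,220+28.5,.047)),"tip0 4.1")
im=s["image"].astype(float);r=im[...,0]-np.maximum(im[...,1],im[...,2]);yy,xx=np.nonzero(r[240:262,270:292]>80);print("red px extents (crop)",(xx.min()+15)*10,(xx.max()+16)*10,(yy.min()+20)*10,(yy.max()+21)*10)
crop(s,360,200,430,270,8,"s18m.png");crop(load("top18"),190,190,300,280,5,"t18.png")
```

```text
bias px [0.94557828 0.63721856]
81 96.3 [261. 308.]
81 106.3 [286. 325.]
97 96.3 [222. 340.]
97 106.3 [247. 358.]
tip exp at 101.3 [310. 288.] tick120 [372. 320.] tick70 [248. 235.]
tip now [ 64.6 104.6] tip0 4.1
red px extents (crop) 250 290 320 350
```

View pics/t18.png

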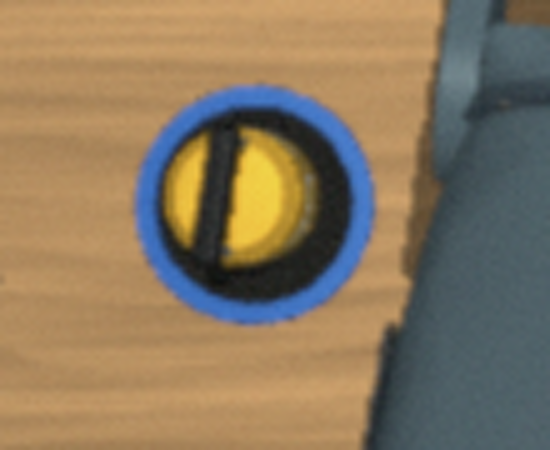

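View pics/s18m.png

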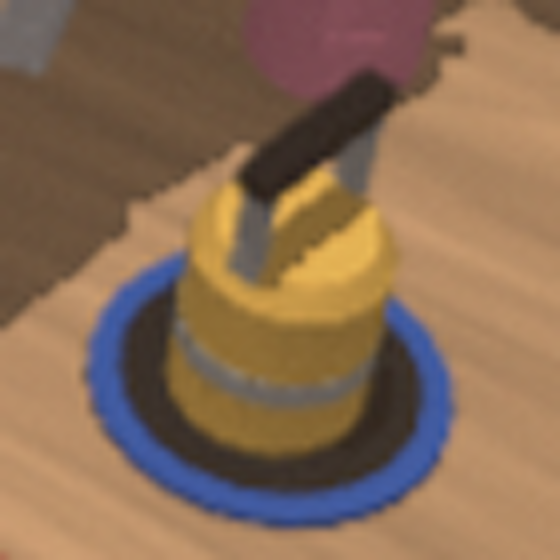

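Emit:
{"fn": "step_arm", "kwargs": {
  "targets": "0.5 0 0 0 0 0; 0.5 0 0 0 0 0; 0.5 0 0 0 0 0; 0.5 0 0 0 0 0"
}}

```text
time_s: 18.3
eef_pos: [0.6569, 0.0304, 0.0367]
eef_rot: [0.002, 0.722, 0.692, -0.0]
wrist_force: [-0.0, -7.7, 3.9]
opening: 0.35
```

Run:
```python
from h import *
from bench import ticket
plan((653,30,36),87.7)
print(ticket.hand_in())
```

```text
row [-0.6 -3.9  0.6] [ 0.002  0.003 -0.002] | t 18.3 pos [656.9  30.4  36.7] F [-0.  -7.7  3.9] open 0.35
the job is handed in; nothing more can be done
None
```

I set the canister down on the mat, then squeezed the grip and pulled the arm out to the red marker. I handed the job in at 18.3 s with the arm still held and the button squeezed.

- **Canister:** Both cameras show it upright, with its base wholly inside the blue ring. The force and pictures showed no drop or tipping.
- **Pull:** At hand-in the TCP (tool tip) had moved 101.6 mm. Just before a last 0.5 mm nudge, the picture put the pointer 100.5 mm out and the TCP read 101.3 mm. The top view puts the marker at 100–102 mm.
- **Hold:** The opening held at 0.35, which is the squeezed width of the grip. The spring pulled back with about 7.7 N.

Checks that disagreed or were weak:
- **Fingertip height:** The fingertips stood about 30 mm higher than the reported tool height implied. I corrected for this from the pictures before both grasps.
- **Grip centre:** When the gripper closed, it sat about 3 mm to one side of where I had measured the grip's centre. I moved the arm to relieve the push.
- **Marker view:** At the end the arm hid the marker from the top camera and another canister's handle partly hid it from the scene camera. Its visible edge there suggested up to about 103 mm, which is still within the ±5 mm allowed.

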